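# Slide the granite chip along the rail into the corner pocket

### The arm

A 7-joint arm with a two-finger parallel gripper is mounted at the origin on the work surface. World frame = base frame: x ahead of the robot, y to its left, z up, the work surface at z = 0. Lengths are in m, angles in degrees, forces in N, time in s.
With the tool pointing down it reaches from about 0.4 to 0.875 m from the base axis. Payload 6.5 kg.
Tool frame: the origin (TCP) lies on the centre line of the jaws, within the pads' length; the fingertips stand 19 mm ahead of it and the grasp point (between the pads) is the TCP; z points along the fingers, y is the direction in which the jaws open and shut (so a half turn about z gives the same grasp; the last joint's range is limited). The gripper opens to 88 mm and grips with 3 to 60 N. Pads are 18 mm wide; open, the fingers measure 123 mm over their backs; the gripper's body (75 mm by 187 mm) begins 45 mm behind the grasp point.
Start: joints at [-3.793, 30.733, -0.252, 88.115, 0.149, 61.152, -4.079], TCP at [0.65, 0, 0.258] pointing down, gripper open.
Joint ranges: [-154.64, 154.64], [-21.42, 123.67], [-72.66, 72.17], [13.99, 137.28], [-74.86, 254.86], [10.95, 109.41], [-158.01, 158.01]. Speed limits (degrees/s): [136.94, 136.94, 180, 180, 180, 180, 180].

### API

Orientations are given as a 3x3 rotation matrix whose columns are the frame's x, y, z axes.
In Python, from plant import * gives the robot as it stands. The module is installed in compiled form; this text tells all that it offers.
- The arm moves only by the tool arm_command, never from a script. Its argument "deltas" is text: rows parted by semicolons, each of 7 numbers parted by spaces: the shift along the tool's x, y, z in cm, then the turn, a rotation vector about the tool's x, y, z in degrees, then the closure, from -1 (fully open) to 1 (shut), so that 0 is half open. A call has 1 to 12 rows; each row is the pose to reach, as a shift and turn from the pose commanded when the call began, along the tool's axes at that moment; what a row does not reach only later rows make up. A row lasts 1/10 s, in which the tool goes at most 50 mm and 8.59 degrees, less where a joint would pass 70% of its speed; a pose out of reach is approached as far as the arm can. A call with a gripper value outside its range is refused whole. The fingers move at their own pace and stop on an object; "squeeze" is the grip in N (left out, the last holds). Time passes only in rows, so rows that repeat a pose let the fingers close. It gives the time, the measured TCP pose, the force and the opening at its end, in the units of the state.
- read_state(): the state, without advancing time (a new reading comes with each control period).
- grab_frame(name): name is "scene" or "side" or "wrist"; returns (picture, depth): 384x512x3 uint8, red, green, blue; 384x512 float32, m along the optical axis (not along the pixel's ray), 0 where there is no reading.
- camera_info(name): a dict with "vertical_fov" (degrees; the focal length in pixels is half the picture's height over the tangent of half this angle, whatever the lens; pixels are square), "cx", "cy" (the principal point, pixels), "k1" (the pictures are not rectified: a ray, as slopes to the right and down, at radius r is drawn at 1 + k1 r^2 times it, then the intrinsics apply), "view" (4x4, takes a point from world to camera coordinates); the wrist camera has in their place "T_tool_cam" (4x4, takes a point from camera to tool coordinates, whose origin is the TCP and whose axes are the flange's). Camera axes: x right, y down, z forward; pixel columns grow to the right and rows downward; lengths in m; the calibration is good to about 2 mm. A picture is of the moment at which its call begins: read the wrist's pose just before it. camera_info takes no time and is no camera call.
- close_job(): hands the job in, once; it reports no verdict.
The state is a dict: "t": time; "joint_pos": joint angles; "qd": joint speeds; "joint_torque": joint torques, N m; "tool_pos": TCP position; "tcp_rot": TCP orientation; "force": force on the tool from outside, world axes, zero at the start; "ft_torque": the same for the moment, N m; "opening": opening from 0.0 (shut) to 1.0 (fully open).
Only numpy, scipy, OpenCV 4.12 (cv2) and the standard library are available. Lean on these libraries where they do the work, as an engineer would, in place of code of your own. Each camera call takes 0.05 s, during which the arm holds its last target.

### The job

Using the fingertips only and never picking it up, push the granite chip straight across the board until its long side lies flat against the brass rail, then, keeping it against the rail, slide it along to the aluminium stop until it sits fully home in the corner pocket on the side of the stop that faces the middle of the board. Then take the hand away, and leave everything else where it is.

Things in the scene. Friction and masses are not known exactly. Their poses are not given: they have to be found in the camera images.
- board: Fixed pale-wood board, 190 x 390 x 12 mm, flat on the bench; origin at the centre of its underside, z up, its top at z = 12 mm. A brass rail (14 mm wide, standing 16 mm above the board's top) runs along the far long edge, parallel to the board's y axis; its working face looks to the board's -x and lies at board x = +70 mm.
- stop: Fixed aluminium T clamped over the rail by a black thumbscrew (top 33 mm above board), at board y about +150 or -150 mm. Origin: on the board's top, 40 mm before the rail face, mid-wall; axes as the board's. Cross wall: y -7 to +7 mm, 18 mm high, out from the rail. Fence: y -37 to +37 mm, 18 mm high, 10 mm thick, parallel to the rail and 44 mm from its face. Pocket so 44 mm wide, 30 mm deep.
- chip: Loose squat grey granite slab, 50 mm long (its y axis) x 38 wide (its x) x 18 high, about 90 g, flat on the board near its middle, before the rail, turned up to 0.5 rad. Origin: centre of its underside. Home: long side on the rail (centre 19 mm from the rail face), end on the stop's wall (centre 32 mm from the stop's origin along the rail, towards the board's middle).
- cup_insert: Bystander: loose polished steel cup insert, 44 mm across, 28 mm high, standing on the board near the rail at the end opposite the stop; origin at the centre of its underside.
- cap_a: Bystander: loose green nylon handle cap, 36 mm across, 26 mm high, on the board's near left corner area; origin at the centre of its underside.
- cap_b: Bystander: loose green nylon handle cap like the other, on the board's near right corner area; origin at the centre of its underside.
- driver: Bystander: loose chrome torque driver, 200 mm long, 32 mm thick, lying on the bench to the right of the board, pointing roughly to the robot side; origin on the bench under the front end of its handle.
- shelf_drawer0_handle (a point): Bystander: handle of the half-open shallow drawer in the plywood shelf unit at the far left of the bench; this point is the middle of the handle.
Things that resemble listed ones, but are neither listed nor needed, are in the scene too. Leave any blue or red look-alike of the chip alone.

How it is judged:
By the outcome, as a careful person would: the job done as asked, in the order asked, and still so for the second after the job is handed in, with the robot touching nothing.
It also fails if it takes over 45 s, if anything falls off the work surface, if the arm or the gripper's body presses on something with over 40 N, if the wrist force passes 120 N, or if a joint passes its speed limit or range.

## Working session

There is one attempt and no reset: what is moved stays moved. The work goes in short steps, Python scripts to look and compute and a tool call to move; the robot and the scene stay as the last step left them, time stands still between calls to the robot, and variables do not carry over. Pictures are saved under pics/ and viewed, and the job is handed in when it is done.

Besides the shell and the picture viewer there is one more tool, called after "Request:" by a JSON object that holds its "fn" and its "kwargs". arm_command: Moves the arm, as the interface text tells. Its arguments: {"type":"object","properties":{"deltas":{"type":"string"},"squeeze":{"type":"number"}},"required":["deltas"]}

```bash
mkdir -p pics; ls; cat > h.py <<'E'
from plant import *
import numpy as np, cv2
def save(n,img): cv2.imwrite('pics/'+n+'.png',cv2.cvtColor(img,cv2.COLOR_RGB2BGR))
def cam(name,st=None):
    c=camera_info(name)
    f=192/np.tan(np.radians(c['vertical_fov'])/2)
    if 'view' in c: T=np.linalg.inv(np.array(c['view']))
    else:
        W=np.eye(4);W[:3,:3]=np.array(st['tcp_rot']);W[:3,3]=st['tool_pos'];T=W@np.array(c['T_tool_cam'])
    return f,c['cx'],c['cy'],c['k1'],T
def rays(C,uv):
    f,cx,cy,k1,T=C
    uv=np.asarray(uv,float).reshape(-1,2)
    d=(uv-[cx,cy])/f; s=d.copy()
    for _ in range(20): s=d/(1+k1*(s**2).sum(1,keepdims=True))
    return np.c_[s,np.ones(len(s))]
def onplane(C,uv,z):
    r=rays(C,uv)@C[4][:3,:3].T; o=C[4][:3,3]
    return o+r*((z-o[2])/r[:,2])[:,None]
def bydepth(C,uv,dep):
    r=rays(C,uv)*np.asarray(dep).reshape(-1,1)
    return r@C[4][:3,:3].T+C[4][:3,3]
def proj(C,P):
    f,cx,cy,k1,T=C
    p=(np.asarray(P,float).reshape(-1,3)-T[:3,3])@T[:3,:3]
    s=p[:,:2]/p[:,2:]; s=s*(1+k1*(s**2).sum(1,keepdims=True))
    return s*f+[cx,cy]
E
python3 - <<'E'
from h import *
st=read_state();print(st)
for n in ['scene','side','wrist']:
    im,d=grab_frame(n);save(n+'0',im);np.savez('/tmp/'+n+'0.npz',im=im,d=d)
    print(n,camera_info(n))
E
```

```text
pics
{'t': 0.0, 'joint_pos': array([-3.79174959, 30.77631113, -0.2530388 , 88.16925046,  0.14973281,
       61.15206657, -4.081234  ]), 'qd': array([-0.02144792,  0.03333096, -0.0183458 ,  0.02319901, -0.11287723,
        0.00857307,  0.01103607]), 'joint_torque': array([-1.69933578e-04, -5.70981932e+01,  9.90184285e-01, -2.51597965e+01,
       -5.62433247e-02,  1.80829730e-02,  2.02785413e-04]), 'tool_pos': array([ 6.49428750e-01, -4.51008053e-05,  2.56862531e-01]), 'tcp_rot': array([[-6.84827045e-06,  9.99998569e-01, -1.69199742e-03],
       [ 9.99999989e-01,  6.59804140e-06, -1.47895278e-04],
       [-1.47883902e-04, -1.69199841e-03, -9.99998558e-01]]), 'force': array([-1.16422313, -0.4769517 , -0.47967654]), 'ft_torque': array([ 0.01691416, -0.01209231,  0.04047702]), 'opening': 1.0004661595638873}
scene {'vertical_fov': 47.10710664934317, 'cx': 248.18943321400525, 'cy': 195.229971644055, 'k1': -0.012431153314100217, 'view': array([[ 0.80116815,  0.59827779,  0.01390275, -0.53236536],
       [ 0.52398159, -0.69007503, -0.49923916, -0.22701486],
       [-0.28908976,  0.4072593 , -
[... 241 characters left out ...]
.3518151 , -0.02448446,  0.56850918],
       [-0.18638188,  0.55228346, -0.81255447,  0.1197627 ],
       [ 0.2993913 , -0.75578377, -0.58237079,  1.07990577],
       [ 0.        ,  0.        ,  0.        ,  1.        ]])}
wrist {'vertical_fov': 60.65402734135162, 'cx': 255.35841804202713, 'cy': 196.45645622566886, 'k1': -0.09172696762427997, 'T_tool_cam': array([[ 4.16125686e-04, -9.51406276e-01, -3.07938183e-01,
         8.11976525e-02],
       [ 9.99999866e-01,  3.00671131e-04,  4.22374477e-04,
         9.86511865e-05],
       [-3.09261606e-04, -3.07938317e-01,  9.51406273e-01,
        -1.27413830e-01],
       [ 0.00000000e+00,  0.00000000e+00,  0.00000000e+00,
         1.00000000e+00]])}
```

View pics/scene0.png

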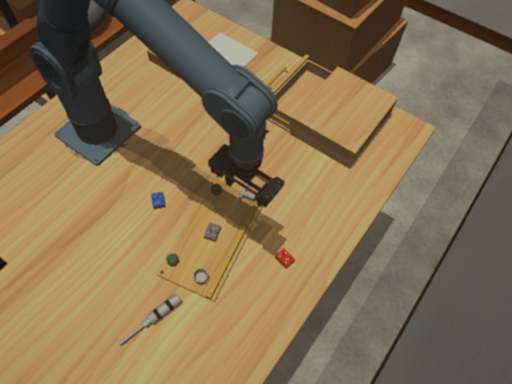

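View pics/side0.png

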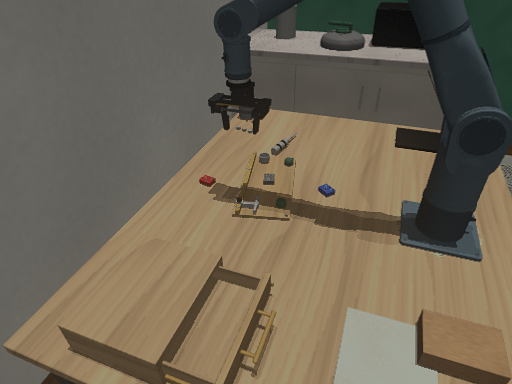

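View pics/wrist0.png

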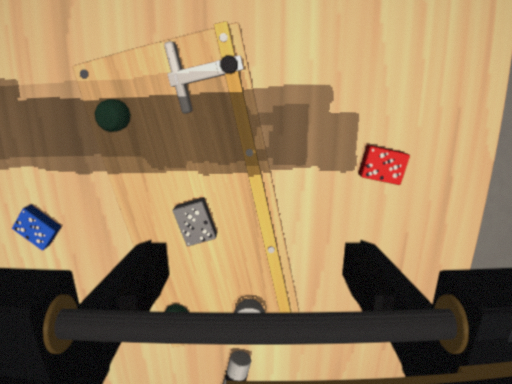

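Wrist picture: the grey chip is at (195,221), with look-alikes blue at (36,227) and red at (385,164). Only the grey one is granite and on the board. The brass rail runs from (222,25) to (290,310), the stop's T is around (185,75), the dark cap is at (112,115), and the cup is at (250,305). I'll confirm with an enlarged crop and measure.

```bash
python3 - <<'E'
from h import *
z=np.load('/tmp/wrist0.npz');im,d=z['im'],z['d']
save('crop0',cv2.resize(im[10:330,70:310],None,fx=2.3,fy=1.85,interpolation=cv2.INTER_CUBIC)[:600])
save('cropchip',cv2.resize(im[185:260,155:235],None,fx=7,fy=7,interpolation=cv2.INTER_CUBIC))
hsv=cv2.cvtColor(im,cv2.COLOR_RGB2HSV)
for p in [(195,205),(180,225),(222,40),(262,200),(150,200),(205,72),(180,60)]: print(p,hsv[p[1],p[0]],d[p[1],p[0]])
st=read_state();C=cam('wrist',st)
# heights
for p in [(195,212),(150,200),(262,210),(205,72)]:
    print(p,bydepth(C,p,d[p[1],p[0]]))
E
```

```text
(195, 205) [ 10  22 142] 0.37605375
(180, 225) [ 12  24 137] 0.38139686
(222, 40) [ 15  29 210] 0.32193872
(262, 200) [ 21 148 224] 0.3748202
(150, 200) [ 17 122 223] 0.39167565
(205, 72) [ 16  26 205] 0.33270368
(180, 60) [ 16 107 110] 0.33833602
(195, 212) [[ 0.58004688 -0.05186082  0.03180498]]
(150, 200) [[ 0.52254609 -0.04359065  0.01326755]]
(262, 210) [[ 0.65719101 -0.05044451  0.02868804]]
(205, 72) [[0.59758031 0.10062951 0.0284912 ]]
```

View pics/crop0.png

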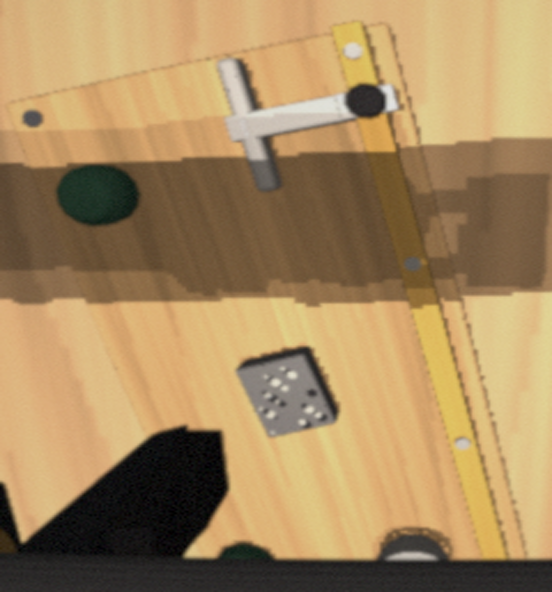

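View pics/cropchip.png

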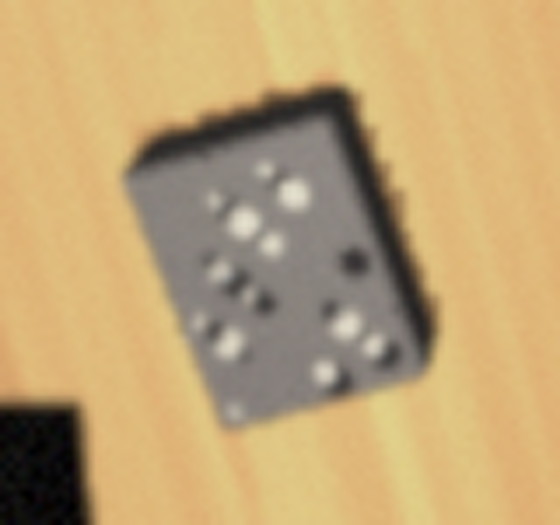

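```bash
cat > meas.py <<'E'
from h import *
def chip(C,im,d,win):
    hsv=cv2.cvtColor(im,cv2.COLOR_RGB2HSV)
    m=((hsv[...,1]<70)&(hsv[...,2]>85)&(hsv[...,2]<200)).astype(np.uint8)
    x0,y0,x1,y1=win;w=np.zeros_like(m);w[y0:y1,x0:x1]=1;m*=w
    m=cv2.morphologyEx(m,cv2.MORPH_CLOSE,np.ones((7,7)))
    m=cv2.morphologyEx(m,cv2.MORPH_OPEN,np.ones((3,3)))
    c=max(cv2.findContours(m,0,cv2.CHAIN_APPROX_NONE)[0],key=cv2.contourArea)[:,0]
    P=onplane(C,c,0.030)[:,:2]
    r=cv2.minAreaRect((P*1000).astype(np.float32))
    b=cv2.boxPoints(r); e=[b[1]-b[0],b[2]-b[1]]
    L=max(e,key=np.linalg.norm); L=L*np.sign(L[1])
    return np.array(r[0])/1000,np.degrees(np.arctan2(-L[0],L[1])),sorted(r[1])
def linefit(P):
    vx,vy,x,y=cv2.fitLine((P*1000).astype(np.float32),cv2.DIST_HUBER,0,.01,.01).ravel()
    if vy<0: vx,vy=-vx,-vy
    return np.array([x,y])/1000,np.array([vx,vy])
E
python3 - <<'E'
from meas import *
z=np.load('/tmp/wrist0.npz');im,d=z['im'],z['d']
C=cam('wrist',read_state())
print('chip',chip(C,im,d,(165,190,225,255)))
hsv=cv2.cvtColor(im,cv2.COLOR_RGB2HSV)
# rail: heights of all pixels by depth
uu,vv=np.meshgrid(np.arange(512),np.arange(384))
W=bydepth(C,np.c_[uu.ravel(),vv.ravel()],d.ravel()).reshape(384,512,3)
for v in (110,130,150,190,230,260,290):
    r=hsv[v];k=[u for u in range(215,295) if r[u,1]>125 and abs(W[v,u,2]-.029)<.004]
    # depth-high run
    print(v,k[0] if k else None,k[-1] if k else None)
E
```

```text
chip (array([ 0.5775304 , -0.06738536]), np.float32(17.235144), [36.835968017578125, 48.87445068359375])
110 233 246
130 238 250
150 243 255
190 252 264
230 261 272
260 268 279
290 275 285
```

```bash
python3 - <<'E'
from meas import *
z=np.load('/tmp/wrist0.npz');im,d=z['im'],z['d']
C=cam('wrist',read_state())
uu,vv=np.meshgrid(np.arange(512),np.arange(384))
W=bydepth(C,np.c_[uu.ravel(),vv.ravel()],d.ravel()).reshape(384,512,3)
hsv=cv2.cvtColor(im,cv2.COLOR_RGB2HSV)
L=[];R=[]
for v in range(105,300,3):
    k=[u for u in range(215,300) if abs(W[v,u,2]-.029)<.005 and hsv[v,u,1]>125]
    if len(k)>6: L.append((k[0]-.5,v));R.append((k[-1]+.5,v))
pl,dl=linefit(onplane(C,L,.028)[:,:2]);pr,dr=linefit(onplane(C,R,.028)[:,:2])
n=np.array([dl[1],-dl[0]])
print('rail L',pl,dl,'ang',np.degrees(np.arctan2(-dl[0],dl[1])),'R ang',np.degrees(np.arctan2(-dr[0],dr[1])),'width',(pr-pl)@n)
c,a,_=chip(C,im,d,(165,190,225,255))
print('chip centre to rail face',(pl-c)@n,'along',(c-pl)@dl)
# stop: points with z ~ .030, low sat
m=(abs(W[...,2]-.030)<.006)&(hsv[...,1]<60)&(uu>150)&(uu<245)&(vv<120)
m=cv2.morphologyEx(m.astype(np.uint8),cv2.MORPH_OPEN,np.ones((2,2)))
cn=max(cv2.findContours(m,0,cv2.CHAIN_APPROX_NONE)[0],key=cv2.contourArea)[:,0]
P=onplane(C,cn,.030)[:,:2]
s=(P-pl)@dl; q=(P-pl)@n
sc=(c-pl)@dl
print('stop s range rel chip',s.min()-sc,s.max()-sc,'q',q.min(),q.max())
w=(q>-.038)&(q<-.018); print('wall s',np.percentile((s-sc)[w],[0,10,30,50,70,90,100]))
w=((s-sc)>s.max()-sc-.06)
# fence thick
low=(s-sc)<np.median(s-sc)-.012
print('fence q low',q[low].min(),q[low].max())
vis=im.copy();vis[m>0]=(255,0,255);save('stopm',cv2.resize(vis[10:130,60:260],None,fx=4,fy=4))
E
```

```text
rail L [ 0.6523657  -0.06059101] [-0.21385401  0.97686565] ang 12.348304 R ang 12.262995 width 0.014135942
chip centre to rail face 0.07455702267243744 along 0.009366657730753234
stop s range rel chip 0.12356160279903872 0.1957305942092788 q -0.05667494033577424 -3.0135203136260626e-05
wall s [0.15246097 0.15266107 0.15298585 0.16432246 0.16605779 0.16653636
 0.16660667]
fence q low -0.052247097971537974 -0.041623727622553446
```

View pics/stopm.png

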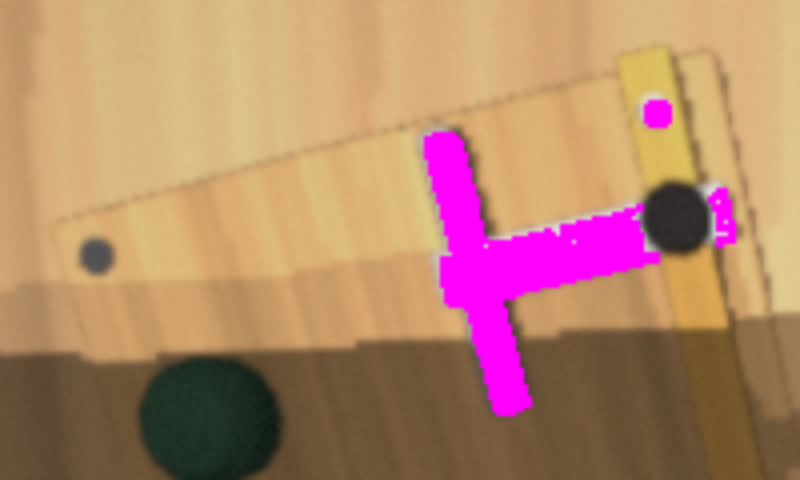

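The enlarged crop shows a speckled grey slab, so this is the chip. Measurements:
- **Rail:** 12.35° angle, 14.1 mm wide.
- **Chip:** 37 x 49 mm, at (0.5775, -0.0674), angle 17.2°, centre 74.6 mm from the rail face.
- **Stop:** the near wall face is 152.5 mm along the rail from the chip.

I'll close the jaws, turn so that tool x faces the rail, and go behind the chip.

Request:
{"fn": "arm_command", "kwargs": {"deltas": "-0.76 -1.13 1.5 0 0 7.77 1; -1.53 -2.26 3 0 0 15.53 1; -2.3 -3.4 4.5 0 0 23.3 1; -3.06 -4.5 6 0 0 31.06 1; -3.82 -5.65 7.5 0 0 38.8 1; -4.6 -6.8 9 0 0 46.6 1; -5.35 -7.9 10.5 0 0 54.4 1; -6.1 -9 12 0 0 62.1 1; -6.9 -10.2 13.5 0 0 69.9 1; -7.64 -11.3 15.5 0 0 77.65 1; -7.64 -11.3 15.5 0 0 77.65 1; -7.64 -11.3 15.5 0 0 77.65 1", "squeeze": 10}}

```text
t: 1.35
tool_pos: [0.5373, -0.0762, 0.1029]
tcp_rot: [[0.976, 0.217, -0.0], [0.217, -0.976, -0.0], [-0.0, -0.0, -1.0]]
force: [0.2, 0.1, 0.9]
opening: 0.005
```

```bash
python3 - <<'E'
from meas import *
st=read_state();im,d=grab_frame('wrist');save('w1',im);np.savez('/tmp/w1.npz',im=im,d=d)
C=cam('wrist',st)
n=np.array([.9769,.2139]);u=np.array([-.2139,.9769])
p=proj(C,[.5775,-.0674,.03])[0];print(p)
p=p.astype(int)
print(chip(C,im,d,(max(p[0]-80,0),max(p[1]-90,0),p[0]+80,p[1]+80)))
E
```

```text
[257.48689175 157.05949547]
(array([ 0.57751727, -0.06766068]), np.float32(17.152433), [37.14021682739258, 49.028045654296875])
```

View pics/w1.png

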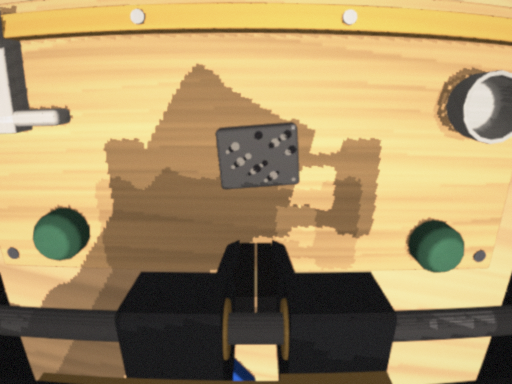

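The chip is at the same pose in the second view, upper middle at (258,156), with the fingertips just behind and centred on it at (257,245). Next I descend.

Request:
{"fn": "arm_command", "kwargs": {"deltas": "0 0 2.5 0 0 0 1; 0 0 5 0 0 0 1; 0 0 6.5 0 0 0 1; 0 0 6.5 0 0 0 1; 0 0 6.5 0 0 0 1"}}

```text
t: 1.9
tool_pos: [0.5378, -0.0764, 0.0384]
tcp_rot: [[0.977, 0.215, 0.001], [0.215, -0.977, 0.0], [0.001, 0.0, -1.0]]
force: [0.6, 0.2, 0.1]
opening: 0.006
```

Request:
{"fn": "arm_command", "kwargs": {"deltas": "0.5 0 0.1 0 0 0 1; 1 0 0.1 0 0 0 1; 1.5 0 0.1 0 0 0 1; 2 0 0.1 0 0 0 1; 2.5 0 0.1 0 0 0 1; 3 0 0.1 0 0 0 1; 3.5 0 0.1 0 0 0 1; 4 0 0.1 0 0 0 1; 4.5 0 0.1 0 0 0 1; 5 0 0.1 0 0 0 1; 5.4 0 0.1 0 0 0 1; 5.7 0 0.1 0 0 0 1"}}

```text
t: 3.1
tool_pos: [0.5931, -0.064, 0.0367]
tcp_rot: [[0.977, 0.214, 0.0], [0.214, -0.977, -0.0], [0.0, 0.0, -1.0]]
force: [-1.9, 0.2, 1.5]
opening: 0.007
```

Request:
{"fn": "arm_command", "kwargs": {"deltas": "0.2 0 0 0 0 0 1; 0.4 0 0 0 0 0 1; 0.6 0 0 0 0 0 1; 0.8 0 0 0 0 0 1; 0.8 0 0 0 0 0 1"}}

```text
t: 3.6
tool_pos: [0.601, -0.0623, 0.0368]
tcp_rot: [[0.977, 0.214, 0.001], [0.214, -0.977, 0.0], [0.001, 0.0, -1.0]]
force: [-0.9, 0.0, 0.5]
opening: 0.005
```

Request:
{"fn": "arm_command", "kwargs": {"deltas": "0.1 0 0 0 0 0 1; 0.2 0 0 0 0 0 1; 0.3 0 0 0 0 0 1; 0.3 0 0 0 0 0 1"}}

```text
t: 4.0
tool_pos: [0.6023, -0.0621, 0.0365]
tcp_rot: [[0.977, 0.214, -0.002], [0.214, -0.977, -0.0], [-0.002, -0.0, -1.0]]
force: [-5.3, -0.3, 3.4]
opening: 0.008
```

```bash
cat > look.py <<'E'
from meas import *
import sys
def look(name):
    st=read_state();im,d=grab_frame('wrist');save(name,im)
    C=cam('wrist',st);pl=np.array([.65237,-.06059]);n=np.array([.9769,.2139]);u=np.array([-.2139,.9769])
    t=st['tool_pos'][:2];print('tool q,s',(t-pl)@n*1e3,(t-pl)@u*1e3,'z',st['tool_pos'][2],'F n,u',st['force'][:2]@n,st['force'][:2]@u)
    return st,im,d,C,pl,n,u
E
python3 - <<'E'
from look import *
st,im,d,C,pl,n,u=look('w2')
p=proj(C,[*(pl-.019*n+.009*u),.03])[0].astype(int);print(p)
r=chip(C,im,d,(p[0]-90,max(p[1]-70,0),p[0]+90,p[1]+70));print(r,(r[0]-pl)@n,(r[0]-pl)@u)
E
```

```text
tool q,s -49.21480948462449 9.198405817499939 z 0.0365481091155081 F n,u -5.209752226341039 0.8234338178125298
[258 211]
(array([ 0.63588983, -0.05610969]), np.float32(12.394506), [28.325952529907227, 48.881221771240234]) -0.015141138603164687 0.007901921289505008
```

View pics/w2.png

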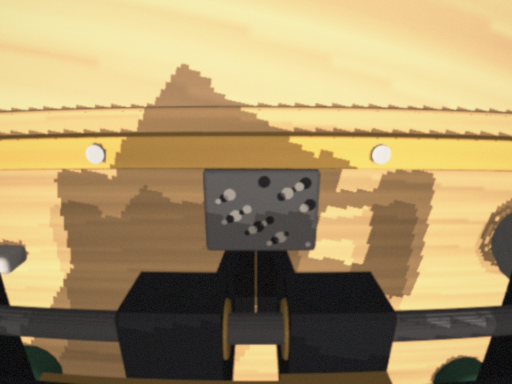

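The chip's long side lies flush on the rail: its angle is 12.39° against the rail's 12.35°, with about 5 N on contact. I back off, lift, turn and go round to its end away from the stop.

Request:
{"fn": "arm_command", "kwargs": {"deltas": "-0.5 0 0 0 0 0 1; -1.5 0 0 0 0 0 1; -1.5 0 -3 0 0 0 1; -1.5 0 -5 0 0 -8 1; -1 1 -5 0 0 -16 1; 0 2 -5 0 0 -24 1; 1 3 -5 0 0 -32 1; 2 4 -5 0 0 -40 1; 2.5 4.7 -5 0 0 -48 1; 2.5 4.9 -5 0 0 -56 1; 2.5 4.9 -5 0 0 -64 1; 2.5 4.9 -5 0 0 -72 1"}}

```text
t: 5.25
tool_pos: [0.6382, -0.1046, 0.0867]
tcp_rot: [[0.093, 0.996, 0.001], [0.996, -0.093, 0.0], [0.0, 0.001, -1.0]]
force: [-0.1, -0.2, 1.1]
opening: 0.007
```

Request:
{"fn": "arm_command", "kwargs": {"deltas": "0 0 0 0 0 -8 1; 0 0 0 0 0 -16 1; 0 0 0 0 0 -18 1; 0 0 0 0 0 -18 1"}}

```text
t: 5.65
tool_pos: [0.6381, -0.1045, 0.0867]
tcp_rot: [[-0.212, 0.977, 0.0], [0.977, 0.212, 0.0], [0.0, 0.0, -1.0]]
force: [-0.8, -0.8, -0.1]
opening: 0.007
```

```bash
python3 - <<'E'
from look import *
st,im,d,C,pl,n,u=look('w3')
print(st['tcp_rot'])
p=proj(C,[*(pl-.019*n+.009*u),.03])[0].astype(int);print(p)
r=chip(C,im,d,(p[0]-90,max(p[1]-90,0),p[0]+90,p[1]+90));print(r,(r[0]-pl)@n,(r[0]-pl)@u)
E
```

```text
tool q,s -23.305899164920007 -39.857935983141815 z 0.0867180974620318 F n,u -1.0027822144157184 -0.6495448703543196
[[-2.11680716e-01  9.77338813e-01  3.44378210e-04]
 [ 9.77338833e-01  2.11680592e-01  3.64629761e-04]
 [ 2.83468634e-04  4.13759286e-04 -9.99999874e-01]]
[261 150]
(array([ 0.63063574, -0.04320498]), np.float32(-32.734768), [15.355624198913574, 15.564712524414062]) -0.017513540452911425 0.021632384816802987
```

View pics/w3.png

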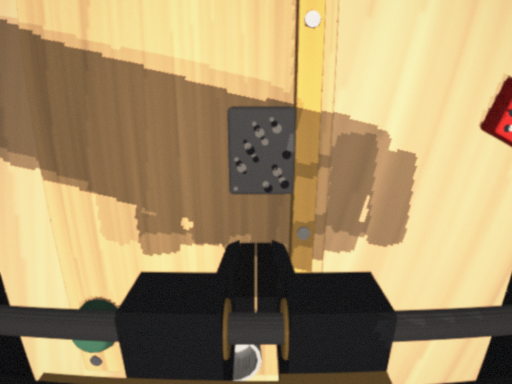

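```bash
python3 - <<'E'
from look import *
st=read_state();C=cam('wrist',st);pl=np.array([.65237,-.06059]);n=np.array([.9769,.2139]);u=np.array([-.2139,.9769])
for uv,z in [((295,107),.03),((229,107),.03),((229,193),.03),((294,193),.03),((295.5,50),.028),((292.5,240),.028),((235,243),.068),((287,243),.068)]:
    w=onplane(C,uv,z)[0,:2];print(uv,(w-pl)@n*1e3,(w-pl)@u*1e3)
print(proj(C,[*(st['tool_pos'][:2]),.068]))
E
```

```text
(295, 107) -0.9175249954235691 33.02234299302631
(229, 107) -36.94951021148524 33.07828206728162
(229, 193) -38.19145582359713 -16.087940938751327
(294, 193) 0.04915312778636337 -16.19020262184525
(295.5, 50) -1.1977841140663699 62.67850679004506
(292.5, 240) 0.4331304801557629 -47.568411650414355
(235, 243) -32.75663947783553 -29.99386776387082
(287, 243) -7.181128910566462 -30.078409893369802
[[254.47457887 260.65630769]]
```

The chip still lies flush along the rail: right edge at (295,107)-(294,193), rail face at 295, and its near end at s = -16 mm. Next I descend and push along the rail.

Request:
{"fn": "arm_command", "kwargs": {"deltas": "0 0.2 2.5 0 0 0 1; 0 0.2 4.5 0 0 0 1; 0 0.2 5 0 0 0 1; 0 0.2 5 0 0 0 1; 0.5 0.2 5 0 0 0 1; 1 0.2 5 0 0 0 1; 1.3 0.2 5 0 0 0 1; 1.6 0.2 5 0 0 0 1; 2.0 0.2 5 0 0 0 1"}}

```text
t: 6.6
tool_pos: [0.6364, -0.0847, 0.0373]
tcp_rot: [[-0.213, 0.977, 0.001], [0.977, 0.213, -0.001], [-0.001, 0.001, -1.0]]
force: [-0.7, -0.6, 1.0]
opening: 0.004
```

Request:
{"fn": "arm_command", "kwargs": {"deltas": "0.5 0.01 0 0 0 0 1; 1 0.02 0 0 0 0 1; 1.5 0.02 0 0 0 0 1; 2 0.03 0 0 0 0 1; 2.5 0.04 0 0 0 0 1; 3 0.05 0 0 0 0 1; 3.5 0.06 0 0 0 0 1; 4 0.06 0 0 0 0 1; 4.5 0.07 0 0 0 0 1; 5 0.08 0 0 0 0 1; 5.5 0.1 0 0 0 0 1; 6 0.1 0 0 0 0 1"}}

```text
t: 7.8
tool_pos: [0.624, -0.0252, 0.0367]
tcp_rot: [[-0.214, 0.977, -0.0], [0.977, 0.214, -0.0], [-0.0, -0.0, -1.0]]
force: [-0.4, -1.4, 0.5]
opening: 0.008
```

```bash
python3 - <<'E'
from look import *
look('w4')
E
```

```text
tool q,s -20.139818064941405 40.637512092237635 z 0.0366749456334618 F n,u -0.7108609840903104 -1.3190536847079977
```

View pics/w4.png

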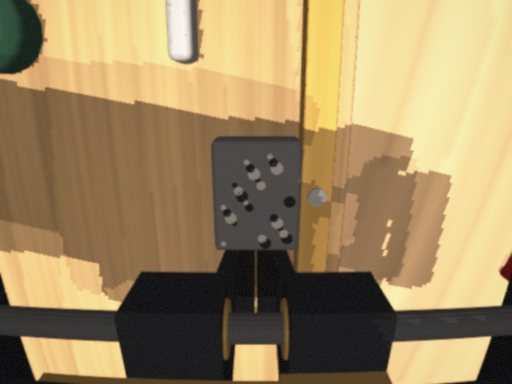

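The chip's right edge at x≈300 is flush with the rail face, and the fence tip is ahead at (185,60). I continue towards the stop.

Request:
{"fn": "arm_command", "kwargs": {"deltas": "0.5 0 0 0 0 0 1; 1 0.01 0 0 0 0 1; 1.5 0.01 0 0 0 0 1; 2 0.02 0 0 0 0 1; 2.5 0.02 0 0 0 0 1; 3 0.02 0 0 0 0 1; 3.5 0.03 0 0 0 0 1; 4 0.03 0 0 0 0 1; 4.5 0.04 0 0 0 0 1; 4.9 0.04 0 0 0 0 1; 5.2 0.04 0 0 0 0 1; 5.4 0.04 0 0 0 0 1"}}

```text
t: 9.05
tool_pos: [0.6129, 0.0278, 0.0366]
tcp_rot: [[-0.214, 0.977, -0.0], [0.977, 0.214, 0.0], [0.0, 0.0, -1.0]]
force: [0.3, -0.1, 0.6]
opening: 0.009
```

Request:
{"fn": "arm_command", "kwargs": {"deltas": "0.1 0 0 0 0 0 1; 0.2 0 0 0 0 0 1; 0.3 0 0 0 0 0 1; 0.4 0 0 0 0 0 1; 0.4 0 0 0 0 0 1"}}

```text
t: 9.55
tool_pos: [0.6122, 0.0315, 0.0368]
tcp_rot: [[-0.214, 0.977, 0.0], [0.977, 0.214, 0.0], [0.0, 0.0, -1.0]]
force: [0.9, -0.5, -0.0]
opening: 0.005
```

```bash
python3 - <<'E'
from look import *
look('w5')
E
```

```text
tool q,s -19.499870182774924 98.5856900073288 z 0.036765217564625724 F n,u 0.7280320115191982 -0.6711025554079272
```

View pics/w5.png

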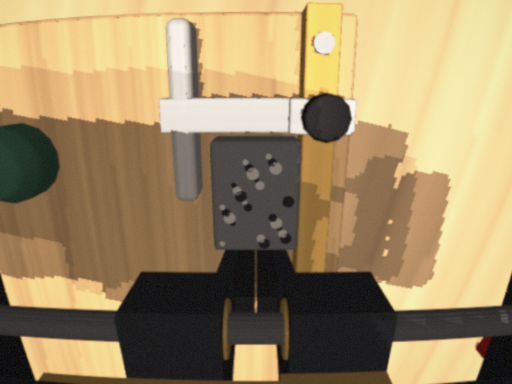

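The chip is almost home, with a gap of a few pixels (rows 133-138) to the wall. I push gently until contact force shows.

Request:
{"fn": "arm_command", "kwargs": {"deltas": "0.1 0.02 0 0 0 0 1; 0.2 0.04 0 0 0 0 1; 0.3 0.05 0 0 0 0 1; 0.4 0.05 0 0 0 0 1; 0.4 0.05 0 0 0 0 1"}}

```text
t: 10.1
tool_pos: [0.6118, 0.0347, 0.0368]
tcp_rot: [[-0.214, 0.977, 0.0], [0.977, 0.214, -0.001], [-0.001, -0.0, -1.0]]
force: [-0.5, -3.4, 1.5]
opening: 0.005
```

Request:
{"fn": "arm_command", "kwargs": {"deltas": "0.1 0 0 0 0 0 1; 0.2 0 0 0 0 0 1; 0.2 0 0 0 0 0 1"}}

```text
t: 10.4
tool_pos: [0.6117, 0.0348, 0.0368]
tcp_rot: [[-0.213, 0.977, 0.001], [0.977, 0.213, -0.003], [-0.003, -0.0, -1.0]]
force: [-0.2, -7.5, 1.5]
opening: 0.008
```

```bash
python3 - <<'E'
from look import *
st,im,d,C,pl,n,u=look('w6')
save('w6c',cv2.resize(im[80:270,150:370],None,fx=3,fy=3,interpolation=cv2.INTER_CUBIC))
E
```

```text
tool q,s -19.316894721847905 101.89834105393845 z 0.036805029737193844 F n,u -1.7685217206811914 -7.285877457688121
```

View pics/w6c.png

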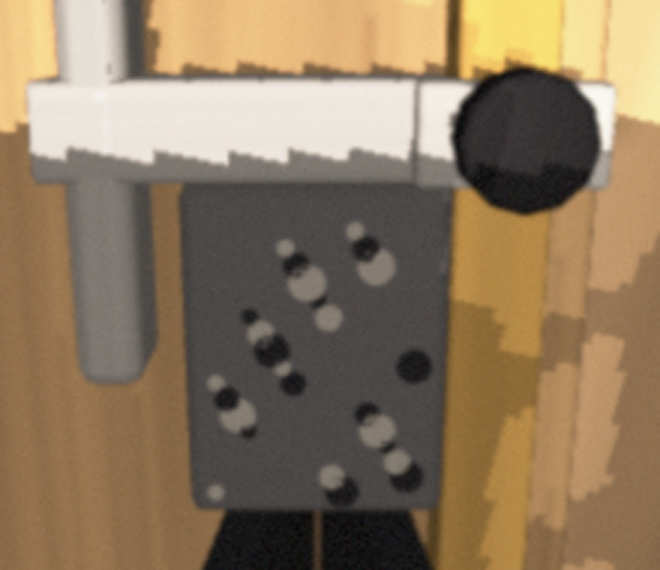

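The tool stopped at the predicted s = 101.9 mm with 7.5 N, and the chip's end meets the wall. I back off and look from above.

Request:
{"fn": "arm_command", "kwargs": {"deltas": "-0.5 0 0 0 0 0 1; -1.5 -0.1 0 0 0 0 1; -2.5 -0.2 0 0 0 0 1; -2.5 -0.2 -3 0 0 0 1; -2.5 -0.2 -7 0 0 0 1; -2.5 -0.2 -11 0 0 0 1; -2.5 -0.2 -13 0 0 0 1; -2.5 -0.2 -13 0 0 0 1; -2.5 -0.2 -13 0 0 0 1"}}

```text
t: 11.35
tool_pos: [0.6146, 0.0119, 0.1665]
tcp_rot: [[-0.214, 0.977, 0.0], [0.977, 0.214, 0.0], [0.0, 0.0, -1.0]]
force: [-0.6, 0.0, -0.8]
opening: 0.003
```

```bash
python3 - <<'E'
from look import *
st,im,d,C,pl,n,u=look('w7')
c=pl-.019*n+.1369*u
p=proj(C,[*c,.03])[0].astype(int);print(p)
x0,y0=max(p[0]-60,0),max(p[1]-60,0)
print(x0,y0)
save('w7c',cv2.resize(im[y0:y0+120,x0:x0+130],None,fx=5,fy=5,interpolation=cv2.INTER_CUBIC))
hsv=cv2.cvtColor(im,cv2.COLOR_RGB2HSV)
print('row sat',p[1],hsv[p[1],p[0]-30:p[0]+40,1].tolist())
s,dd=grab_frame('scene');save('s7',cv2.resize(s[140:320,130:330],None,fx=3,fy=3))
E
```

```text
tool q,s -21.39136847512716 78.86702468723628 z 0.1665061199024908 F n,u -0.549246289243195 0.15403830009848576
[257 121]
197 61
row sat 121 [76, 117, 125, 126, 124, 124, 111, 83, 29, 22, 17, 21, 24, 14, 14, 11, 17, 21, 21, 17, 26, 16, 18, 31, 38, 31, 29, 26, 25, 17, 21, 17, 21, 17, 17, 21, 26, 23, 20, 21, 17, 17, 27, 24, 19, 24, 22, 13, 26, 27, 30, 21, 23, 26, 75, 139, 153, 158, 157, 154, 154, 155, 156, 155, 158, 156, 160, 157, 155, 158]
```

View pics/w7.png

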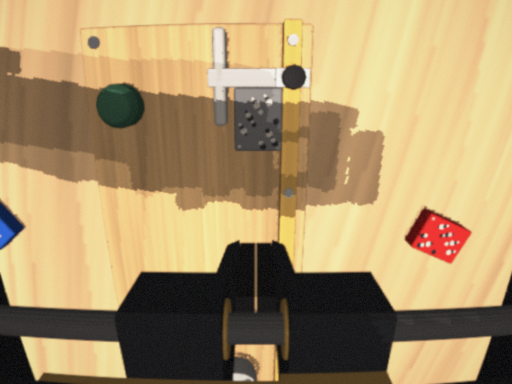

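View pics/w7c.png

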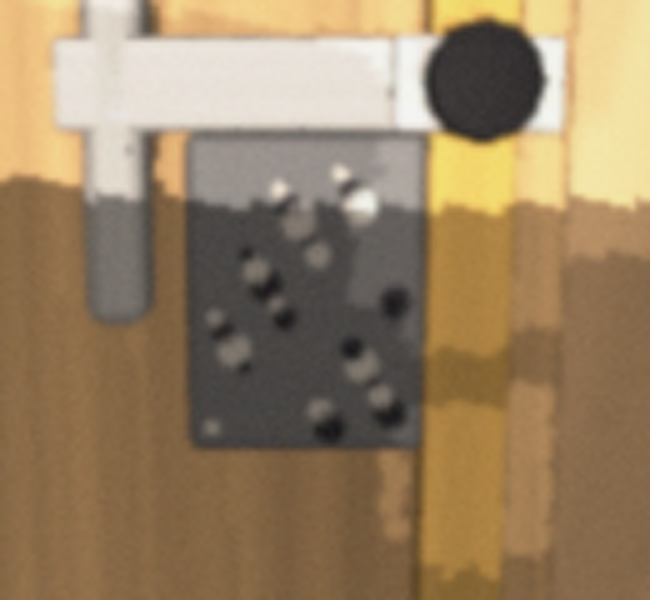

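View pics/s7.png

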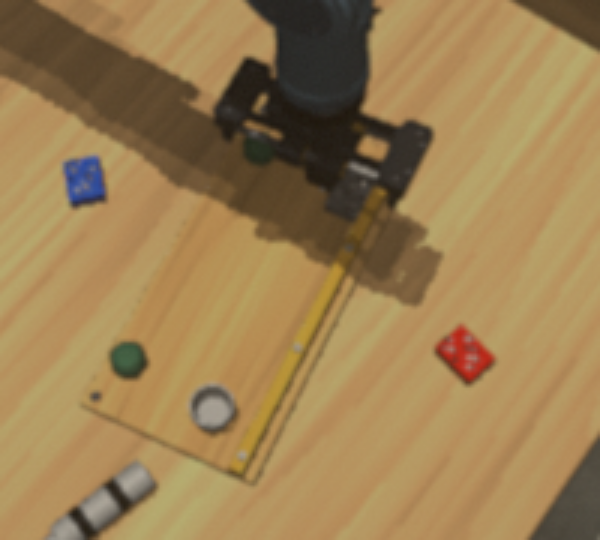

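The chip sits flush on the rail, with chip and rail meeting at x≈282 in the wrist view, and on the stop's wall at row ~87. Caps, cup, driver and look-alikes appear unmoved, and the hand is clear. Handing in.

```bash
python3 -c "
from plant import *
print(close_job())"
```

```text
the job is handed in; nothing more can be done
None
```

The granite chip is home in the corner pocket. I pushed it with closed fingertips, first square onto the brass rail and then along it to the aluminium stop, and handed the job in at about 11.5 s.

- **Against the rail:** after the first push the chip's angle was 12.39° against the rail's 12.35°, with about 5 N on contact.
- **Against the stop:** the tool halted within 0.1 mm of where I had predicted the chip would meet the wall, at about 7.5 N.
- **After the hand was clear:** the last close view shows no gap at the rail. At the wall there is only a dark line about one pixel (0.8 mm) wide, which I read as the chip's edge.
- **Other things on the bench:** by eye, the cup, both caps, the driver and the blue and red look-alikes had not moved. I did not measure them or look at the drawer handle again.
- **Failed check:** one automatic chip measurement failed because the chip was in shadow. I used its corner pixels instead, and they agreed with the earlier position.
- **Disagreement:** at rail contact the tool sat about 2 mm short of the calculated spot, roughly the stated calibration accuracy.

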